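# Cull the snapped glass rods and show the carrier with its loose ball to the light box

### The job

Two of the five amber glass rods in the carrier are snapped short: first pull both out and put them in the yellow broken-glass tub, leaving the whole rods in their sockets. Then lift the carrier by its bow handle, without letting the loose blue ball roll out of its shallow pocket, and carry it to the light box, with nothing touching the box and the other things on the bench left where they are. Finish while still holding the carrier by its handle, level and still in front of the lit window, its middle about 15 cm straight out from the middle of the window and the ball as high as the window's middle; do not put it down.

Things in the scene. Friction and masses are not known exactly. Their poses are not given: they have to be found in the camera images.
- carrier: The carrier; origin at the centre of its underside. It is a loose aluminium plate (about 0.4 kg empty) 124 mm along its x, 200 mm along its y, 6 mm thick; a black rail 32 mm wide and 20 mm high runs along x at each end (y = -72 and +72 mm), top 26 mm above the underside, each with three rod sockets at x = -40, 0, +40 mm (15.5 mm wide). One socket is empty. z is up.
- handle (a point): Centre of the carrier's bow handle, 93 mm above the carrier's underside and over its middle: a black bar along the carrier's x, 54 long, 12 wide (across y), 18 high (84 to 102 mm above the underside), on two steel posts 8 mm thick at x = -20 and +20 mm. Grip it from above across its 12 mm width. Axes as the carrier's.
- pocket (a point): Centre of the ball pocket at the ball's rest height, at x = -42 mm on the carrier, 17 mm above the underside. The pocket is a ring 30 mm inside, 40 mm outside, whose rim stands only 3 mm above the base plate: the ball rolls out if the carrier is tipped some 40 degrees or jerked.
- ball_center (a point): Centre of the loose blue glass ball, 22 mm in diameter, about 16 g, that lies free in the pocket. Its axes turn as it rolls.
- rod_a_mid (a point): One of five amber glass rods, 14 mm in diameter, standing upright in blind sockets of the carrier, 14 mm deep (socket floor 12 mm above the carrier's underside). Whole rods are 56 mm long and stand 42 mm out of the rail; the two snapped ones are only 34 and 40 mm long (20 and 26 mm showing) with a rough pale top. The same rods are not always in the same sockets; tell them by their length. This point is the point at half its length, on its axis; z along the rod.
- rod_b_mid (a point): One of five amber glass rods, 14 mm in diameter, standing upright in blind sockets of the carrier, 14 mm deep (socket floor 12 mm above the carrier's underside). Whole rods are 56 mm long and stand 42 mm out of the rail; the two snapped ones are only 34 and 40 mm long (20 and 26 mm showing) with a rough pale top. The same rods are not always in the same sockets; tell them by their length. This point is the point at half its length, on its axis; z along the rod.
- rod_c_mid (a point): One of five amber glass rods, 14 mm in diameter, standing upright in blind sockets of the carrier, 14 mm deep (socket floor 12 mm above the carrier's underside). Whole rods are 56 mm long and stand 42 mm out of the rail; the two snapped ones are only 34 and 40 mm long (20 and 26 mm showing) with a rough pale top. The same rods are not always in the same sockets; tell them by their length. This point is the point at half its length, on its axis; z along the rod.
- rod_d_mid (a point): One of five amber glass rods, 14 mm in diameter, standing upright in blind sockets of the carrier, 14 mm deep (socket floor 12 mm above the carrier's underside). Whole rods are 56 mm long and stand 42 mm out of the rail; the two snapped ones are only 34 and 40 mm long (20 and 26 mm showing) with a rough pale top. The same rods are not always in the same sockets; tell them by their length. This point is the point at half its length, on its axis; z along the rod.
- rod_e_mid (a point): One of five amber glass rods, 14 mm in diameter, standing upright in blind sockets of the carrier, 14 mm deep (socket floor 12 mm above the carrier's underside). Whole rods are 56 mm long and stand 42 mm out of the rail; the two snapped ones are only 34 and 40 mm long (20 and 26 mm showing) with a rough pale top. The same rods are not always in the same sockets; tell them by their length. This point is the point at half its length, on its axis; z along the rod.
- tub_in (a point): Centre of the inner floor of the fixed yellow broken-glass tub, 4 mm above the bench; open top, 130 x 130 mm outside with x and y along its sides, walls 4 mm thick, rim 60 mm above the bench.
- window (a point): Centre of the lit white window (110 wide, 100 high) in the front of the fixed black light box, 165 mm above the bench. x points into the box, so the space in front of the window is at negative x; y across, z up. The box is 170 wide in front (212 at the finned rear), 240 deep, 285 high (310 with the small module on top).
- light_box: The fixed light box itself; origin under it, on the bench, 121.5 mm behind the window; same axes as the window.
- beaker: Loose glass beaker with syringes, 94 mm across, 105 mm high; origin under its centre. Leave it alone.
- small_beaker: Loose small glass beaker, 62 mm across, 70 mm high; origin under its centre. Leave it alone.
- vial: Loose amber jar with black cap, 44 mm across, 75 mm high; origin under its centre. Leave it alone.
- tape_roll: Loose roll of blue tape lying flat, 88 mm across, 22 mm high; origin under its centre. Leave it alone.
- screwdriver: Loose screwdriver lying along its x, 170 mm long. Leave it alone.
- lens_case: Loose round black lens case, 68 mm across, 30 mm high; origin under its centre. Leave it alone.

How it is judged:
On the way, in this order (a step that is already met when the one before it is completed fails the run):
1. both snapped rods lie in the tub, let go, while the carrier still stands on the bench (x of rod_d_mid in the frame of tub_in between -0.063 and 0.063 m and y of rod_d_mid in the frame of tub_in between -0.063 and 0.063 m and height (world z) of each of rod_d_mid, rod_e_mid below 0.045 m and x of rod_e_mid in the frame of tub_in between -0.063 and 0.063 m and y of rod_e_mid in the frame of tub_in between -0.063 and 0.063 m and distance between the grasp point and rod_d_mid above 0.06 m and distance between the grasp point and rod_e_mid above 0.06 m and height (world z) of carrier below 0.02 m), for 0.2 s.
2. the carrier is lifted clear of the bench in the fingers with the ball in its pocket (height (world z) of carrier above 0.04 m and contact force between carrier and the fingers above 0.5 N and distance between ball_center and pocket below 0.013 m), for 0.2 s.
At the end, for the whole second after the job is handed in: Carrier held by its handle, by nothing else, still, level within 5 degrees, its middle 12-18 cm out from the window and within 3 cm of its centre line, ball in its pocket within 2.5 cm of the window's mid-height; whole rods seated, snapped rods in the tub, bystanders moved under 3 cm (x of rod_d_mid in the frame of tub_in between -0.063 and 0.063 m and y of rod_d_mid in the frame of tub_in between -0.063 and 0.063 m and height (world z) of each of rod_d_mid, rod_e_mid below 0.045 m and x of rod_e_mid in the frame of tub_in between -0.063 and 0.063 m and y of rod_e_mid in the frame of tub_in between -0.063 and 0.063 m and distance between ball_center and pocket below 0.013 m and z of each of rod_a_mid, rod_b_mid, rod_c_mid in the frame of carrier below 0.045 m and x of carrier in the frame of window between -0.18 and -0.12 m and y of carrier in the frame of window between -0.03 and 0.03 m and z of ball_center in the frame of window between -0.025 and 0.025 m and angle between carrier's own z axis and vertical below 0.09 rad and linear speed of carrier below 0.03 m/s and angular speed of carrier below 0.2 rad/s and contact force between carrier and the fingers above 0.5 N and distance between the grasp point and handle below 0.045 m and contact force between carrier and light_box below 0.05 N and distance of each of beaker, small_beaker, vial, tape_roll, screwdriver, lens_case from where it was at the start of the episode below 0.03 m); the arm keeps its last pose, push and grip.
It fails at once if the ball leaves its pocket (distance between ball_center and pocket above 0.016 m).
It fails at once if a whole rod is pulled out of its socket (z of any of rod_a_mid, rod_b_mid, rod_c_mid in the frame of carrier above 0.052 m).
It fails at once if something touches the light box (contact force between any of the arm, the fingers, carrier and light_box above 0.5 N).
It fails at once if a bystander is moved more than 3 cm or knocked over (distance of any of beaker, small_beaker, vial, tape_roll, screwdriver, lens_case from where it was at the start of the episode above 0.03 m or angle between any of beaker, small_beaker, vial, tape_roll, lens_case's own z axis and vertical above 0.5 rad).
It also fails if it takes over 72 s, if anything falls off the work surface, if the arm or the gripper's body presses on something with over 40 N, if the wrist force passes 120 N, or if a joint passes its speed limit or range.

### The arm

A 7-joint arm with a two-finger parallel gripper is mounted at the origin on the work surface. World frame = base frame: x ahead of the robot, y to its left, z up, the work surface at z = 0. Lengths are in m, angles in rad, forces in N, time in s.
With the tool pointing down it reaches from about 0.425 to 0.925 m from the base axis. Payload 6.8 kg.
Tool frame: the origin (TCP) lies at the very end of the fingers, on their centre line; the grasp point (between the pads) lies 19 mm behind it; x points along the fingers, y is the direction in which the jaws open and shut, and the axes are right-handed (so a half turn about x gives the same grasp; the last joint's range is limited). The gripper opens to 85 mm and grips with 20 to 120 N. Pads are 22 mm wide; open, the fingers measure 114 mm over their backs; the gripper's body (76 mm by 85 mm) begins 54 mm behind the grasp point. The pads swing forward as they close: fully open they stand 13 mm farther back than shut.
Start: joints at [-1.402, 0.477, 0.022, 1.555, -0.011, 1.109, -0.083], TCP at [0.184, 0.649, 0.231] pointing down, gripper open.
Joint ranges: [-2.96, 2.96], [-0.34, 2.1], [-1.41, 1.46], [0.24, 2.44], [-1.37, 4.51], [0.17, 1.92], [-2.96, 2.96]. Speed limits (rad/s): [2.39, 2.39, 3.14, 3.14, 3.14, 3.14, 3.14].

### API

Orientations are given as a rotation vector (axis times angle).
In Python, from bench import get_obs, grab_frame, camera_info, hand_in gives the robot as it stands.
- The arm moves only by the tool apply_moves, never from a script. Its argument "series" is text: rows parted by semicolons, each of 7 numbers parted by spaces: the turn, a rotation vector about the tool's x, y, z in rad, then the shift along the tool's x, y, z in m, then the opening, from 0 (shut) to 1 (fully open). In form: wx wy wz tx ty tz hand; .... A call has 1 to 12 rows; each row is the pose to reach, as a shift and turn from the pose commanded when the call began, along the tool's axes at that moment; what a row does not reach only later rows make up. A row lasts 1/8 s, in which the tool goes at most 62.5 mm and 10.7 degrees, less where a joint would pass 70% of its speed; a pose out of reach is approached as far as the arm can. A call with a gripper value outside its range is refused whole. The fingers move at their own pace and stop on an object; "force" is the grip in N (left out, the last holds). Time passes only in rows, so rows that repeat a pose let the fingers close. It gives the time, the measured TCP pose, the force and the opening at its end, in the units of the state.
- get_obs(): the state, without advancing time (a new reading comes with each control period).
- grab_frame(name): name is "scene" or "top" or "wrist"; returns the picture (384x512x3 uint8, blue, green, red); there is no depth.
- camera_info(name): a dict with "fov_y" (degrees; the focal length in pixels is half the picture's height over the tangent of half this angle, whatever the lens; pixels are square), "cx", "cy" (the principal point, pixels), "rvec" (rotation vector, rad) and "tvec" (3), from world to camera coordinates, as OpenCV has them. Camera axes: x right, y down, z forward; pixel columns grow to the right and rows downward; lengths in m; the calibration is good to about 2 mm. A picture is of the moment at which its call begins: read the wrist's pose just before it. camera_info takes no time and is no camera call; for the wrist camera it gives the pose at the moment of the call.
- hand_in(): hands the job in, once; it reports no verdict.
The state is a dict: "clock": time; "joints": joint angles; "qvel": joint speeds; "tau": joint torques, N m; "tcp_pos": TCP position; "orientation": TCP orientation; "contact_force": force on the tool from outside, world axes, zero at the start; "moment": the same for the moment, N m; "grip_width": finger opening in m.
Only numpy, scipy, OpenCV 4.12 (cv2) and the standard library are available. Lean on these libraries where they do the work, as an engineer would, in place of code of your own. Each camera call takes 0.05 s, during which the arm holds its last target.

## Working session

There is one attempt and no reset: what is moved stays moved. The work goes in short steps, Python scripts to look and compute and a tool call to move; the robot and the scene stay as the last step left them, time stands still between calls to the robot, and variables do not carry over. Pictures are saved under pics/ and viewed, and the job is handed in when it is done.

Besides the shell and the picture viewer there is one more tool, called after "Call:" in YAML: its name, and indented under it one key for each argument. apply_moves: Moves the arm, as the interface text tells. Its arguments: {"type":"object","properties":{"series":{"type":"string"},"force":{"type":"number"}},"required":["series"]}

```bash
ls; mkdir -p pics; python3 - <<'E'
from bench import *
import cv2
print(get_obs())
for n in ["scene","top","wrist"]:
    print(n,camera_info(n)); cv2.imwrite(f"pics/{n}0.png",grab_frame(n))
E
```

```text
pics
{'clock': 0.0, 'joints': array([-1.40213539,  0.47781912,  0.02233062,  1.55642179, -0.01151561,
        1.10927718, -0.08309409]), 'qvel': array([-0.001411  , -0.00013435, -0.00021238, -0.00046355, -0.0006818 ,
        0.00020781, -0.00031836]), 'tau': array([ 2.91954648e-04, -5.96456945e+01,  1.60828941e+00, -2.81185806e+01,
        1.25150554e-02,  9.38710989e-03, -1.94174277e-05]), 'tcp_pos': array([0.1842844 , 0.64876288, 0.23032529]), 'orientation': array([ 0.21581171,  1.559992  , -0.21863508]), 'contact_force': array([ 0.17400078, -0.44780304,  0.46079093]), 'moment': array([ 0.00799466, -0.00630721, -0.01095362]), 'grip_width': 0.085459928443327}
scene {'fov_y': 49.95798926522931, 'cx': 258.3576679480046, 'cy': 190.52293683665013, 'rvec': array([ 1.53349469,  2.34403483, -0.62106087]), 'tvec': array([ 0.14079981, -0.43927608,  1.50921126])}
top {'fov_y': 51.04191067887961, 'cx': 250.3059429030229, 'cy': 193.32187342581355, 'rvec': array([ 2.17852527, -2.14350396,  0.12640621]), 'tvec': array([0.06610771, 0.57082005, 1.41568736])}
wrist {'fov_y': 65.7313365672509, 'cx': 251.78485116684158, 'cy': 192.6587834686058, 'rvec': array([-2.32899715, -1.76085929, -0.23391759]), 'tvec': array([-0.67442271, -0.03479002,  0.37900084])}
```

View pics/scene0.png

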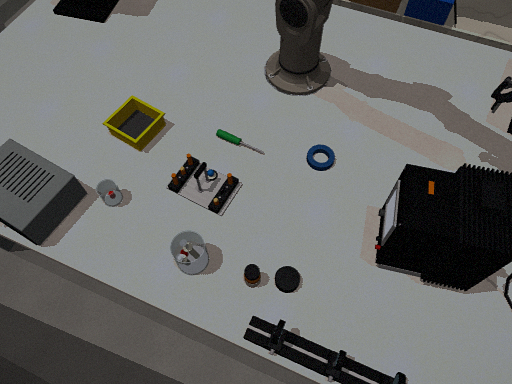

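View pics/top0.png

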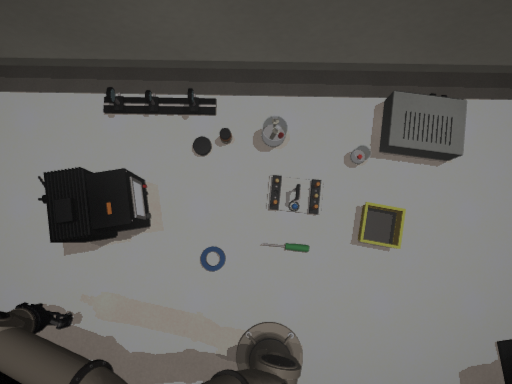

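View pics/wrist0.png

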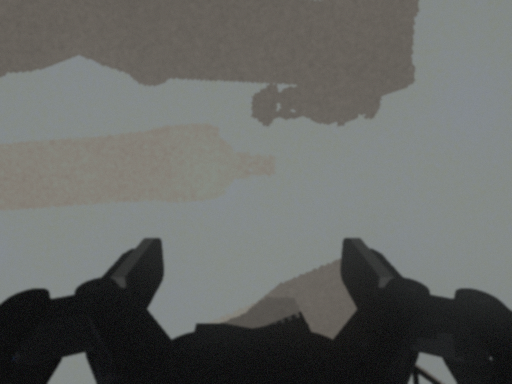

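The top view shows the carrier near (295,195), the tub near (382,226) and the light box on the left with its window at about (140,198), facing right. I'll write the helpers and take rough measurements.

```bash
cat > h.py <<'E'
import numpy as np, cv2
from scipy.spatial.transform import Rotation as R
from bench import *
def cam(n):
    c=camera_info(n); Rm=R.from_rotvec(c['rvec']).as_matrix(); f=192/np.tan(np.radians(c['fov_y']/2))
    return dict(R=Rm,t=np.array(c['tvec']),f=f,cx=c['cx'],cy=c['cy'])
def ray(c,p):
    d=np.array([(p[0]-c['cx'])/c['f'],(p[1]-c['cy'])/c['f'],1.]); d=c['R'].T@d
    return -c['R'].T@c['t'], d/np.linalg.norm(d)
def onz(c,p,z):
    o,d=ray(c,p); return o+d*(z-o[2])/d[2]
def proj(c,X):
    q=c['R']@np.array(X)+c['t']; return q[:2]/q[2]*c['f']+[c['cx'],c['cy']]
def tri(rays):
    A=np.zeros((3,3));b=np.zeros(3)
    for o,d in rays:
        P=np.eye(3)-np.outer(d,d);A+=P;b+=P@o
    X=np.linalg.solve(A,b); return X,[np.linalg.norm((np.eye(3)-np.outer(d,d))@(X-o)) for o,d in rays]
def totool(dw,o=None):
    o=o or get_obs(); return R.from_rotvec(o['orientation']).inv().apply(dw)
E
python3 - <<'E'
from h import *
t=cam("top");s=cam("scene")
print("cam centers",ray(t,(0,0))[0],ray(s,(0,0))[0])
print("carrier",onz(t,(295,195),.03),"tub",onz(t,(382,226),.03),"sd",onz(t,(285,246),.01),"beaker",onz(t,(275,132),.05),"sb",onz(t,(359,157),.03),"win",onz(t,(140,198),.2),"tape",onz(t,(213,259),.02),"vial",onz(t,(226,136),.07),"lens",onz(t,(202,146),.03))
o=get_obs();Rt=R.from_rotvec(o['orientation']).as_matrix();print(Rt)
w=cam("wrist");print("wristcam in tool",Rt.T@(ray(w,(0,0))[0]-o['tcp_pos']),Rt.T@w['R'].T)
a=cv2.imread("pics/top0.png");cv2.imwrite("pics/topc.png",cv2.resize(a[150:270,250:420],None,fx=4.5,fy=4.5,interpolation=cv2.INTER_CUBIC))
a=cv2.imread("pics/scene0.png");cv2.imwrite("pics/scc.png",cv2.resize(a[80:230,90:280],None,fx=4,fy=4,interpolation=cv2.INTER_CUBIC))
E
```

```text
cam centers [0.4005969  0.07383507 1.47256476] [1.08221664 0.33049537 1.10003937]
carrier [ 0.56659528 -0.0860838   0.03      ] tub [ 0.4600025  -0.39776374  0.03      ] sd [ 0.38318634 -0.05282679  0.01      ] beaker [ 0.79308178 -0.01059975  0.05      ] sb [ 0.71004035 -0.31931421  0.03      ] win [0.52941483 0.42577044 0.2       ] tape [0.33316065 0.20464244 0.02      ] vial [0.7700507 0.1654305 0.07     ] lens [0.74165737 0.25504373 0.03      ]
[[-3.21075935e-04  2.73263612e-01  9.61939133e-01]
 [-1.36744521e-03  9.61938163e-01 -2.73263793e-01]
 [-9.99999014e-01 -1.40313748e-03  6.48178217e-05]]
wristcam in tool [-1.43600433e-01  1.34220918e-04 -6.63362243e-02] [[-4.30539159e-04 -2.62554612e-01  9.64917038e-01]
 [ 9.99999753e-01  4.22199466e-04  5.61073594e-04]
 [-5.54699918e-04  9.64917042e-01  2.62554366e-01]]
```

View pics/topc.png

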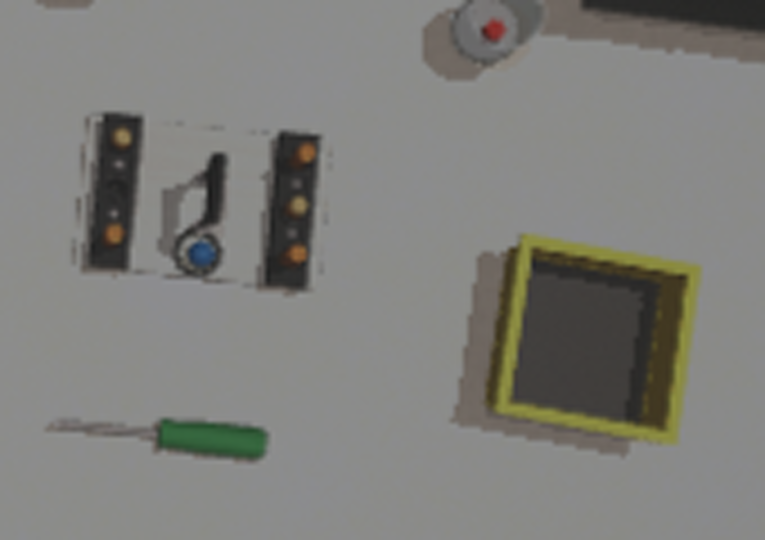

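View pics/scc.png

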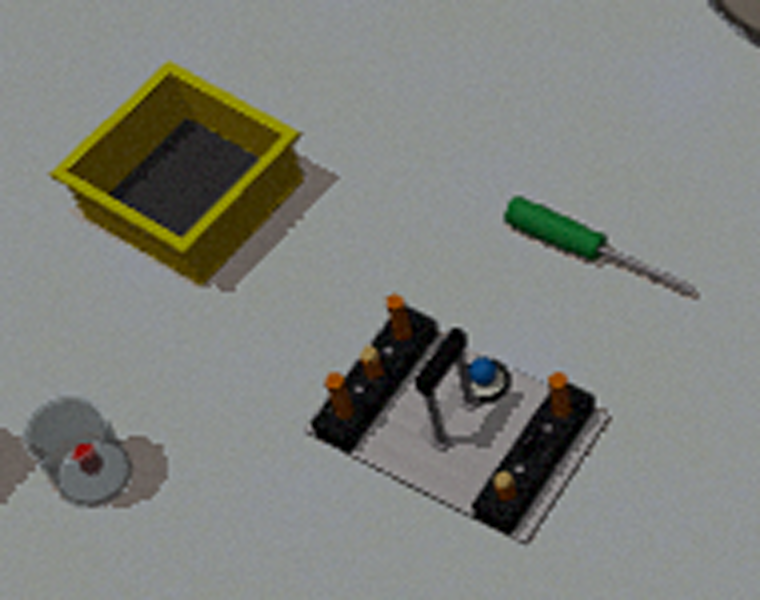

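```bash
python3 - <<'E'
from h import *
t=cam("top")
for p in [(48,241),(46,172),(150,228),(128,171),(142,173)]: print(p,onz(t,p,.285)[:2])
a=cv2.imread("pics/top0.png");cv2.imwrite("pics/boxt.png",cv2.resize(a[140:260,20:190],None,fx=4.5,fy=4.5,interpolation=cv2.INTER_CUBIC))
a=cv2.imread("pics/scene0.png");cv2.imwrite("pics/boxs.png",cv2.resize(a[150:300,350:512],None,fx=4,fy=4,interpolation=cv2.INTER_CUBIC))
E
```

```text
(48, 241) [0.38977755 0.66573405]
(46, 172) [0.59437824 0.68704385]
(150, 228) [0.43257471 0.36857125]
(128, 171) [0.60140393 0.44206541]
(142, 173) [0.59602919 0.39990391]
```

View pics/boxt.png

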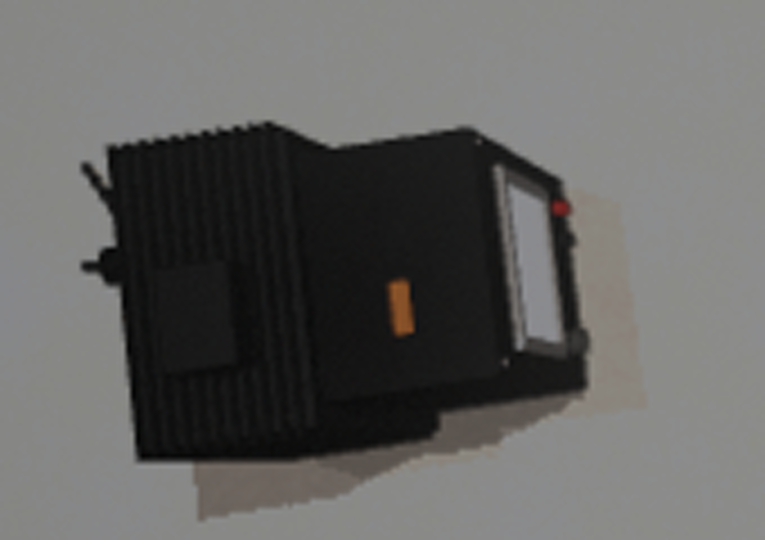

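View pics/boxs.png

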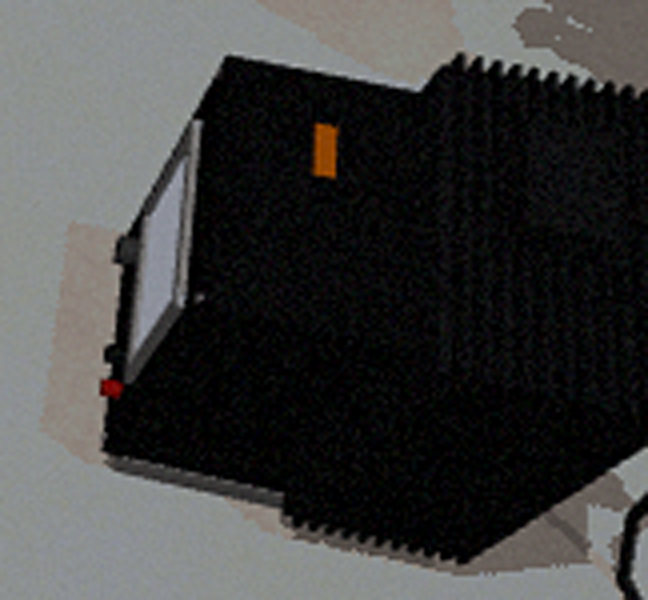

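Call:
apply_moves:
  series: "0 0 0 -0.06 0 0 1; 0 0 0 -0.12 -0.03 0.02 1; 0 0 0 -0.12 -0.08 0.05 1; 0 0 0 -0.12 -0.12 0.09 1; 0 0 0 -0.12 -0.17 0.13 1; 0 0 0 -0.12 -0.21 0.17 1; 0 0 0 -0.12 -0.26 0.21 1; 0 0 0 -0.12 -0.3 0.25 1; 0 0 0 -0.12 -0.35 0.29 1; 0 0 0 -0.12 -0.39 0.33 1; 0 0 0 -0.12 -0.43 0.36 1; 0 0 0 -0.12 -0.47 0.4 1"
  force: 40

```text
clock: 1.65
tcp_pos: [0.4408, 0.0864, 0.3513]
orientation: [0.217, 1.56, -0.216]
contact_force: [0.9, 0.7, -0.1]
grip_width: 0.0853
```

Call:
apply_moves:
  series: "0 0 0 0 -0.04 0.04 1; 0 0 0 0.02 -0.08 0.07 1; 0 0 0 0.04 -0.12 0.1 1; 0 0 0 0.06 -0.15 0.125 1; 0 0 0 0.06 -0.15 0.125 1; 0 0 0 0.06 -0.15 0.125 1"

```text
clock: 2.4
tcp_pos: [0.5199, -0.09, 0.2912]
orientation: [0.217, 1.561, -0.217]
contact_force: [-0.2, 0.4, -0.7]
grip_width: 0.0857
```

```bash
python3 - <<'E'
from h import *
o=get_obs();print(o['clock'],o['tcp_pos'],o['joints'])
c=cam("wrist");np.save("w1.npy",c,allow_pickle=True);cv2.imwrite("pics/w1.png",grab_frame("wrist"))
E
```

```text
2.4 [ 0.51988462 -0.08998031  0.29122348] [-0.55116967  0.20067701  0.71004587  1.86787388 -0.14475047  1.12540987
  1.50584074]
```

View pics/w1.png

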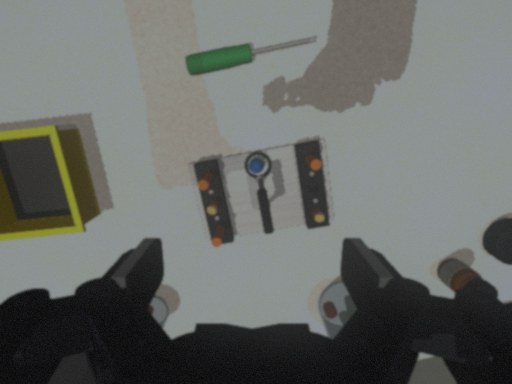

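Call:
apply_moves:
  series: "0 0 0 0.02 0 -0.02 1; 0 0 0 0.05 0.02 -0.05 1; 0 0 0 0.06 0.04 -0.06 1; 0 0 0 0.06 0.04 -0.06 1; 0 0 0 0.06 0.04 -0.06 1"

```text
clock: 3.08
tcp_pos: [0.4741, -0.0357, 0.2323]
orientation: [0.217, 1.558, -0.216]
contact_force: [0.8, -0.4, -0.5]
grip_width: 0.0855
```

```bash
python3 - <<'E'
from h import *
o=get_obs();print(o['clock'],o['tcp_pos'],o['joints'])
c=cam("wrist");np.save("w2.npy",c,allow_pickle=True);cv2.imwrite("pics/w2.png",grab_frame("wrist"))
a=cv2.imread("pics/w1.png");cv2.imwrite("pics/w1c.png",cv2.resize(a[130:255,180:340],None,fx=4.5,fy=4.5,interpolation=cv2.INTER_CUBIC))
E
```

```text
3.075 [ 0.47405592 -0.03569955  0.2322865 ] [-0.65199996  0.15404464  0.67036063  2.05115265 -0.11614429  0.97058878
  1.3731309 ]
```

View pics/w2.png

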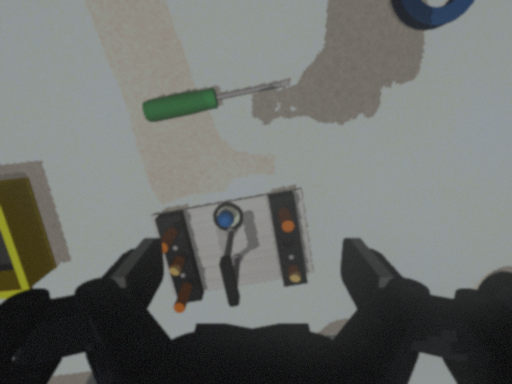

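View pics/w1c.png

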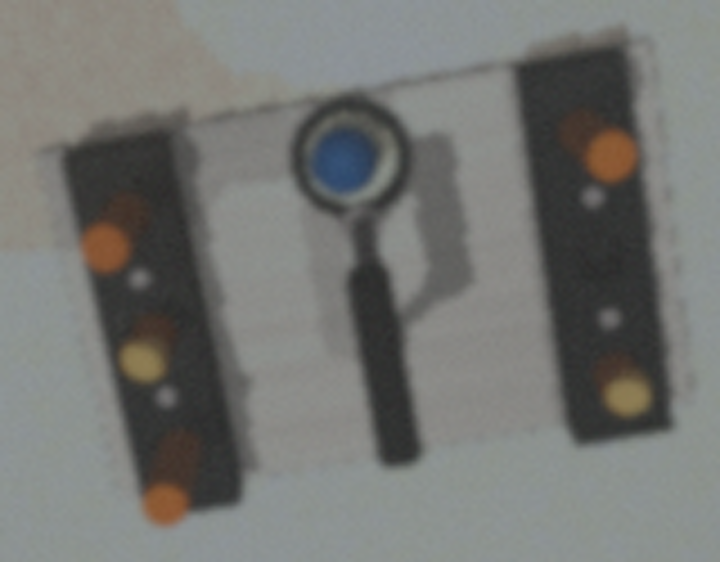

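The w1 crop shows pale (snapped) tops at the middle of the tub-side rail and at the far end of the box-side rail. The orange tops are whole rods. Next I'll triangulate the tops across both wrist views.

```bash
cat >> h.py <<'E'
def blobs(a,roi,minA=15):
    hsv=cv2.cvtColor(a,cv2.COLOR_BGR2HSV); out={}
    x0,x1,y0,y1=roi
    for k,lo,hi in [("orange",(4,140,130),(15,255,255)),("pale",(16,60,125),(30,200,255)),("blue",(98,120,60),(118,255,255))]:
        m=cv2.inRange(hsv,lo,hi); z=np.zeros_like(m); z[y0:y1,x0:x1]=m[y0:y1,x0:x1]
        n,l,st,ce=cv2.connectedComponentsWithStats(z)
        out[k]=[(tuple(np.round(ce[i],2)),int(st[i,4])) for i in range(1,n) if st[i,4]>=minA]
    return out
E
python3 - <<'E'
from h import *
a=cv2.imread("pics/w1.png");b=cv2.imread("pics/w2.png")
hs=cv2.cvtColor(a,cv2.COLOR_BGR2HSV)
for p in [(204,185),(212,210),(316,164),(320,217),(217,242),(257,166)]: print(p,hs[p[1],p[0]])
print(blobs(a,(180,340,130,260)));print(blobs(b,(150,320,180,320)))
E
```

```text
(204, 185) [ 11 151 137]
(212, 210) [ 22 103 141]
(316, 164) [ 13 160 139]
(320, 217) [ 22 102 138]
(217, 242) [ 12 158 142]
(257, 166) [108 135 113]
{'orange': [((np.float64(315.62), np.float64(164.31)), 55), ((np.float64(202.6), np.float64(184.7)), 43), ((np.float64(216.24), np.float64(241.63)), 38)], 'pale': [((np.float64(210.92), np.float64(210.11)), 37), ((np.float64(319.0), np.float64(217.64)), 36)], 'blue': [((np.float64(255.6), np.float64(166.08)), 87)]}
{'orange': [((np.float64(287.5), np.float64(225.84)), 74), ((np.float64(164.33), np.float64(247.05)), 21), ((np.float64(178.77), np.float64(307.46)), 56)], 'pale': [((np.float64(173.21), np.float64(270.95)), 43), ((np.float64(294.74), np.float64(277.76)), 42)], 'blue': [((np.float64(224.5), np.float64(219.85)), 137)]}
```

```bash
sed -i 's/(4,140,130)/(4,120,105)/; s/(16,60,125),(30/(17,50,105),(30/; s/(98,120,60)/(98,90,60)/' h.py
python3 - <<'E'
from h import *
a=cv2.imread("pics/w1.png");b=cv2.imread("pics/w2.png")
A=blobs(a,(180,340,130,260));B=blobs(b,(150,320,180,320))
c1=np.load("w1.npy",allow_pickle=True).item();c2=np.load("w2.npy",allow_pickle=True).item()
P={}
for k in A:
    for i,((p,n),(q,m)) in enumerate(zip(A[k],B[k])):
        X,r=tri([ray(c1,p),ray(c2,q)]);print(k,i,n,m,X.round(4),np.round(r,4)); P[k,i]=X
np.save("P.npy",P,allow_pickle=True)
E
```

```text
orange 0 88 109 [ 0.5383 -0.0124  0.0683] [0. 0.]
orange 1 75 42 [ 0.5267 -0.1555  0.0637] [0.0014 0.0014]
orange 2 57 73 [ 0.6036 -0.1622  0.0691] [0.0001 0.0001]
pale 0 56 57 [ 0.5646 -0.1598  0.0521] [0.0001 0.0001]
pale 1 58 64 [ 0.618  -0.0203  0.0454] [0. 0.]
blue 0 128 185 [ 0.5273 -0.0858  0.023 ] [0.0001 0.0001]
```

```bash
python3 - <<'E'
from h import *
P=np.load("P.npy",allow_pickle=True).item()
c1=np.load("w1.npy",allow_pickle=True).item()
A=blobs(cv2.imread("pics/w1.png"),(180,340,130,260))
P['orange',1]=onz(c1,A['orange'][1][0],.068)
L={('orange',0):(-40,72),('orange',1):(-40,-72),('orange',2):(40,-72),('pale',0):(0,-72),('pale',1):(40,72)}
Q=np.array([[*np.array(v)/1000,0] for v in L.values()]);W=np.array([[*P[k][:2],0] for k in L])
qm,wm=Q.mean(0),W.mean(0);r,_=R.align_vectors(W-wm,Q-qm)
yaw=r.as_euler('xyz')[2];t=wm-r.apply(qm)
print("carrier",t,"yaw",np.degrees(yaw));print((r.apply(Q)+t-W).round(4))
print("ball pred",r.apply([-.042,0,0])+t,"meas",P['blue',0])
np.save("car.npy",[t[0],t[1],yaw])
for k in ['pale',0],['pale',1]: print(k,r.apply([*np.array(L[tuple(k)])/1000,0])+t)
# handle bar height check: ends of dark bar
# tub from w1 + top
t_=cam('top');a=cv2.imread('pics/top0.png');hs=cv2.cvtColor(a,cv2.COLOR_BGR2HSV);m=cv2.inRange(hs,(25,150,110),(32,255,255))
cs=max(cv2.findContours(m,cv2.RETR_EXTERNAL,cv2.CHAIN_APPROX_NONE)[0],key=cv2.contourArea)
rc=cv2.minAreaRect(cs);print(rc);bx=cv2.boxPoints(rc);print(bx,[onz(t_,p,.06).round(3) for p in bx],onz(t_,rc[0],.06))
s=cam('scene')
a=cv2.imread('pics/scene0.png');hs=cv2.cvtColor(a,cv2.COLOR_BGR2HSV);m=cv2.inRange(hs,(25,150,90),(32,255,255))
cs=max(cv2.findContours(m,cv2.RETR_EXTERNAL,cv2.CHAIN_APPROX_NONE)[0],key=cv2.contourArea)
print(cv2.approxPolyDP(cs,4,True).reshape(-1,2).tolist(), [proj(s,onz(t_,p,.06)).round(1) for p in bx])
o=get_obs();Rt=R.from_rotvec(o['orientation']).as_matrix();print(Rt.round(4),o['tcp_pos'])
E
```

```text
carrier [ 0.57125105 -0.08771585  0.        ] yaw -5.480336550599222
[[-0.      0.0002  0.    ]
 [-0.0003 -0.0001  0.    ]
 [ 0.0006 -0.001   0.    ]
 [-0.0002  0.0004  0.    ]
 [-0.      0.0005  0.    ]]
ball pred [ 0.52944303 -0.08370467  0.        ] meas [ 0.5273428 -0.0858288  0.0229825]
['pale', 0] [ 0.56437475 -0.15938674  0.        ]
['pale', 1] [ 0.61794451 -0.01986512  0.        ]Traceback (most recent call last):
  File "<stdin>", line 17, in <module>
ValueError: max() iterable argument is empty
```

```bash
python3 - <<'E'
from h import *
t_=cam('top');s=cam('scene')
a=cv2.imread('pics/top0.png');hs=cv2.cvtColor(a,cv2.COLOR_BGR2HSV)
print(hs[204:210,380],hs[225,401:404])
m=cv2.inRange(hs,(24,120,110),(35,255,255))
cs=max(cv2.findContours(m,cv2.RETR_EXTERNAL,cv2.CHAIN_APPROX_NONE)[0],key=cv2.contourArea)
rc=cv2.minAreaRect(cs);bx=cv2.boxPoints(rc);print(rc,[onz(t_,p,.06).round(3) for p in bx],onz(t_,rc[0],.06))
print([proj(s,onz(t_,p,.06)).round(1) for p in bx])
o=get_obs();Rt=R.from_rotvec(o['orientation']).as_matrix();print(Rt.round(4),o['tcp_pos'])
E
```

```text
[[ 31  73 139]
 [ 30 137 138]
 [ 30 136 131]
 [ 22 137  80]
 [ 21 129  69]
 [ 21 116  68]] [[ 30 135 138]
 [ 30 133 138]
 [ 31  81 138]]
((382.270263671875, 224.87838745117188), (40.277748107910156, 39.78455352783203), 9.462322235107422) [array([ 0.405, -0.307,  0.06 ]), array([ 0.543, -0.332,  0.06 ]), array([ 0.521, -0.472,  0.06 ]), array([ 0.384, -0.445,  0.06 ])] [ 0.46270552 -0.38899022  0.06      ]
[array([164.9, 112.9]), array([135.5, 142.1]), array([101.8, 123.1]), array([132.1,  95.7])]
[[ 1.900e-03  2.735e-01  9.619e-01]
 [ 1.000e-04  9.619e-01 -2.735e-01]
 [-1.000e+00  7.000e-04  1.800e-03]] [ 0.47408318 -0.03616849  0.23225233]
```

Call:
apply_moves:
  series: "-0.06 0 0 0 -0.03 0.04 0.5; -0.12 0 0 0 -0.06 0.08 0.5; -0.181 0 0 0.02 -0.085 0.11 0.5; -0.181 0 0 0.06 -0.094 0.1206 0.5; -0.181 0 0 0.1 -0.094 0.1206 0.5; -0.181 0 0 0.132 -0.094 0.1206 0.5; -0.181 0 0 0.132 -0.094 0.1206 0.5; -0.181 0 0 0.132 -0.094 0.1206 0.5"

```text
clock: 4.12
tcp_pos: [0.5646, -0.16, 0.1008]
orientation: [0.075, 1.567, -0.076]
contact_force: [-0.0, -0.3, 0.0]
grip_width: 0.0423
```

```bash
python3 - <<'E'
from h import *
o=get_obs();print(o['clock'],o['tcp_pos'],o['joints'],o['grip_width']);print(R.from_rotvec(o['orientation']).as_matrix().round(4))
cv2.imwrite("pics/w3.png",grab_frame("wrist"))
print(totool(np.array([0.5644,-0.1594,.031])-get_obs()['tcp_pos']))
E
```

```text
4.125 [ 0.56460465 -0.16002022  0.10076395] [-0.257457    0.54884166  0.5718735   1.91249373 -0.40655779  0.79439911
  2.01136717] 0.042335247940048865
[[ 2.000e-03  9.630e-02  9.953e-01]
 [-7.000e-04  9.953e-01 -9.630e-02]
 [-1.000e+00 -5.000e-04  2.100e-03]]
[ 0.07009439  0.00043429 -0.0007072 ]
```

View pics/w3.png

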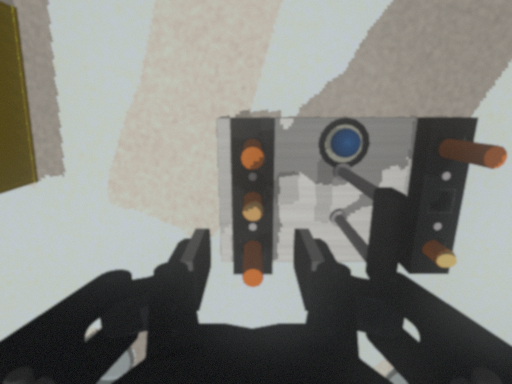

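The rod is centred between the fingers. Next I'll go down, stop partway and check clearance to the handle.

Call:
apply_moves:
  series: "0 0 0 0.02 0 -0.0005 0.5; 0 0 0 0.035 0 -0.0005 0.5; 0 0 0 0.045 0 -0.0005 0.5; 0 0 0 0.045 0 -0.0005 0.5"

```text
clock: 4.68
tcp_pos: [0.5624, -0.1589, 0.0532]
orientation: [0.075, 1.571, -0.075]
contact_force: [-0.4, -0.2, -1.2]
grip_width: 0.0424
```

```bash
python3 - <<'E'
from h import *
o=get_obs();print(o['clock'],o['tcp_pos'],o['contact_force'])
cv2.imwrite("pics/w4.png",grab_frame("wrist"))
a=grab_frame("scene");cv2.imwrite("pics/s4.png",cv2.resize(a[80:230,90:280],None,fx=4,fy=4,interpolation=cv2.INTER_CUBIC))
E
```

```text
4.675 [ 0.56236246 -0.15887844  0.05321729] [-0.43550864 -0.20401327 -1.18933066]
```

View pics/w4.png

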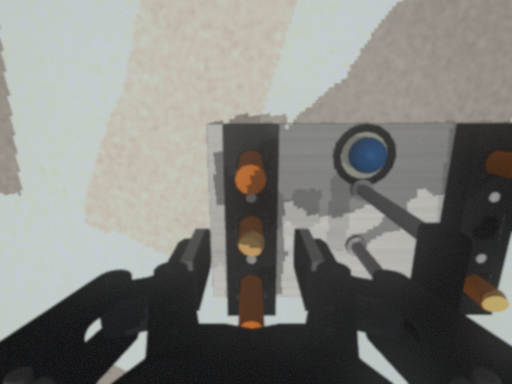

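View pics/s4.png

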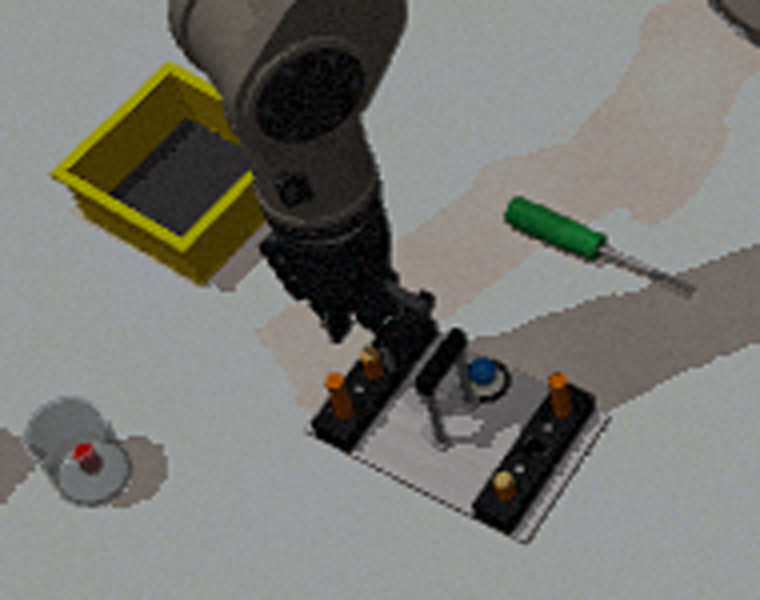

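Call:
apply_moves:
  series: "0 0 0 0 0 0.002 0.32; 0 0 0 0.006 0 0.002 0.32; 0 0 0 0.012 0 0.002 0.32; 0 0 0 0.016 0 0.002 0.32; 0 0 0 0.016 0 0.002 0.32"

```text
clock: 5.4
tcp_pos: [0.5647, -0.1592, 0.0378]
orientation: [0.075, 1.57, -0.075]
contact_force: [0.2, 0.1, 0.3]
grip_width: 0.0278
```

```bash
python3 - <<'E'
from h import *
o=get_obs();print(o['clock'],o['tcp_pos'],o['contact_force'])
cv2.imwrite("pics/w5.png",grab_frame("wrist"))
E
```

```text
5.4 [ 0.56468287 -0.15915027  0.03780238] [0.17951476 0.08575815 0.29413623]
```

View pics/w5.png

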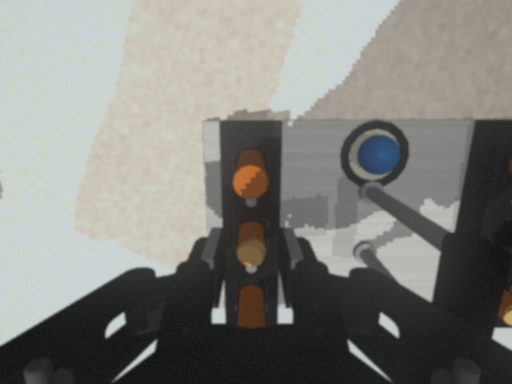

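Call:
apply_moves:
  series: "0 0 0 0.004 0 0 0.32; 0 0 0 0.007 0 0 0.32; 0 0 0 0.007 0 0 0.1; 0 0 0 0.007 0 0 0.05; 0 0 0 0.007 0 0 0.05; 0 0 0 0.007 0 0 0.05; 0 0 0 0.007 0 0 0.05"
  force: 30

```text
clock: 6.32
tcp_pos: [0.5651, -0.1592, 0.0313]
orientation: [0.075, 1.569, -0.075]
contact_force: [-1.2, 0.5, 0.1]
grip_width: 0.0127
```

Call:
apply_moves:
  series: "0 0 0 -0.01 0 0 0.05; 0 0 0 -0.025 0 0 0.05; 0 0 0 -0.05 0 0 0.05; 0 0 0 -0.08 0 0 0.05; 0 0 0 -0.11 -0.02 -0.01 0.05; 0 0 0 -0.12 -0.06 -0.02 0.05; 0 0 0 -0.12 -0.11 -0.04 0.05; 0 0 0 -0.12 -0.16 -0.06 0.05; 0 0 0 -0.12 -0.21 -0.075 0.05; 0 0 0 -0.12 -0.239 -0.08 0.05; 0 0 0 -0.12 -0.239 -0.08 0.05; 0 0 0 -0.12 -0.239 -0.08 0.05"

```text
clock: 7.82
tcp_pos: [0.4631, -0.3886, 0.1518]
orientation: [0.075, 1.569, -0.074]
contact_force: [0.5, 0.7, 0.3]
grip_width: 0.0127
```

```bash
python3 - <<'E'
from h import *
o=get_obs();print(o['clock'],o['tcp_pos'],o['contact_force'],o['grip_width'],o['joints'])
c=cam("wrist");cv2.imwrite("pics/w6.png",grab_frame("wrist"));print("tub px",proj(c,[.463,-.389,.06]))
a=grab_frame("scene");cv2.imwrite("pics/s6.png",cv2.resize(a[80:230,90:280],None,fx=4,fy=4,interpolation=cv2.INTER_CUBIC))
E
```

```text
7.825 [ 0.46307495 -0.38863004  0.15177927] [0.52550527 0.68985469 0.25723284] 0.012664652535433717 [ 0.13327097  0.5134349   0.62750475  1.83625614 -0.37447734  0.91205584
  2.40834928]
tub px [250.91989739 195.19785829]
```

View pics/w6.png

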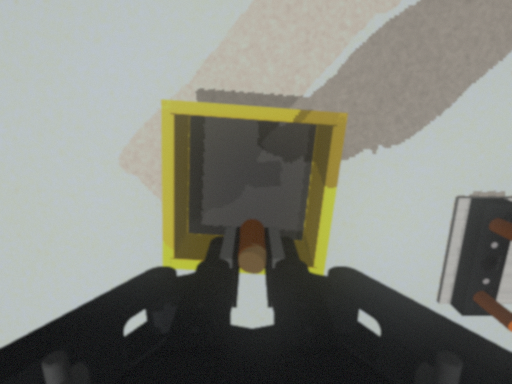

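View pics/s6.png

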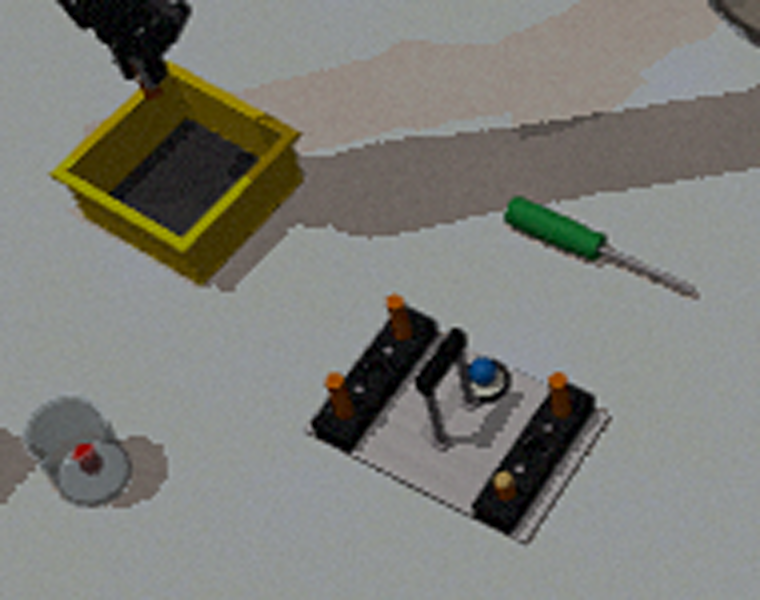

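Call:
apply_moves:
  series: "0 0 0 0.03 -0.01 0 0.05; 0 0 0 0.06 -0.02 0 0.05; 0 0 0 0.09 -0.02 0 0.05; 0 0 0 0.103 -0.02 0 0.05; 0 0 0 0.108 -0.02 0 0.05; 0 0 0 0.108 -0.02 0 0.32; 0 0 0 0.108 -0.02 0 0.32; 0 0 0 0.09 -0.02 0 0.32; 0 0 0 0.06 -0.02 0 0.32; 0 0 0 0.02 -0.02 0 0.32; 0 0 0 0 0 0 0.32; 0 0 0 0 0 0 0.32"

```text
clock: 9.43
tcp_pos: [0.4642, -0.3892, 0.1542]
orientation: [0.073, 1.565, -0.075]
contact_force: [0.6, 0.2, -1.2]
grip_width: 0.0273
```

```bash
python3 - <<'E'
from h import *
o=get_obs();print(o['clock'],o['tcp_pos'],o['contact_force'],o['grip_width'],o['joints'])
cv2.imwrite("pics/w7.png",grab_frame("wrist"))
E
```

```text
9.425 [ 0.46415805 -0.38920777  0.15420777] [ 0.63623478  0.18041034 -1.23999683] 0.02733741937173308 [ 0.12940144  0.51105844  0.63281703  1.8349706  -0.37668229  0.912989
  2.41113235]
```

View pics/w7.png

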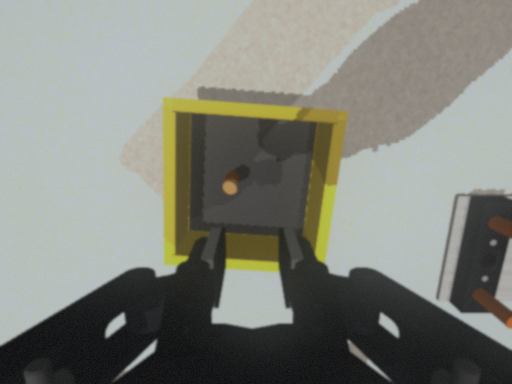

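Call:
apply_moves:
  series: "0 0 0 -0.01 0.03 0.01 0.32; 0 0 0 -0.01 0.07 0.02 0.32; 0 0 0 -0.01 0.12 0.035 0.32; 0 0 0 -0.01 0.17 0.05 0.32; 0 0 0 -0.01 0.22 0.065 0.32; 0 0 0 -0.01 0.27 0.08 0.32; 0 0 0 -0.01 0.32 0.095 0.32; 0 0 0 -0.01 0.36 0.11 0.32; 0 0 0 0 0.382 0.118 0.32; 0 0 0 0.02 0.382 0.118 0.32; 0 0 0 0.05 0.382 0.118 0.32; 0 0 0 0.05 0.382 0.118 0.32"

```text
clock: 10.98
tcp_pos: [0.6133, -0.0233, 0.0982]
orientation: [0.076, 1.576, -0.08]
contact_force: [-0.0, 0.6, 0.1]
grip_width: 0.0273
```

```bash
python3 - <<'E'
from h import *
o=get_obs();print(o['clock'],o['tcp_pos'],o['contact_force'],o['grip_width'],o['joints'])
cv2.imwrite("pics/w8.png",grab_frame("wrist"))
print(totool(np.array([0.6179,-0.0199,.03])-get_obs()['tcp_pos']))
E
```

```text
10.975 [ 0.61326903 -0.02325718  0.09817587] [-0.00806537  0.63792876  0.06899483] 0.027338174641469887 [-0.47058348  0.59359549  0.56000598  1.84094379 -0.41116451  0.83165623
  1.76797018]
[0.06984549 0.00366225 0.00313163]
```

View pics/w8.png

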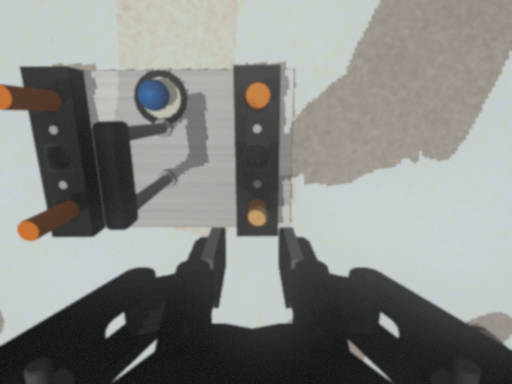

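Call:
apply_moves:
  series: "0 0 0 0.01 0 0 0.32; 0 0 0 0.03 0 0 0.32; 0 0 0 0.035 0 0 0.32; 0 0 0 0.035 0 0 0.32; 0 0 0 0.035 0 0 0.32"

```text
clock: 11.65
tcp_pos: [0.6169, -0.0205, 0.0666]
orientation: [0.075, 1.569, -0.075]
contact_force: [0.7, 0.6, -0.4]
grip_width: 0.0273
```

```bash
python3 - <<'E'
from h import *
o=get_obs();print(o['clock'],o['tcp_pos'],o['contact_force'],o['grip_width'])
print(totool(np.array([0.6179,-0.0199,.03])-get_obs()['tcp_pos']))
cv2.imwrite("pics/w9.png",grab_frame("wrist"))
E
```

```text
11.65 [ 0.61692027 -0.02053082  0.06664203] [ 0.70043091  0.62806525 -0.39339196] 0.027268869949588777
[0.03664269 0.00071908 0.00089011]
```

View pics/w9.png

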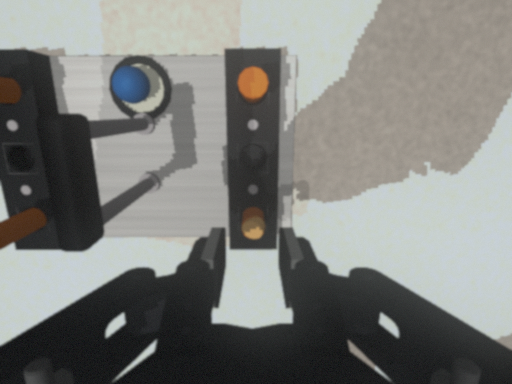

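Call:
apply_moves:
  series: "0 0 0 0.015 0.001 0.001 0.32; 0 0 0 0.03 0.001 0.001 0.32; 0 0 0 0.037 0.001 0.001 0.32; 0 0 0 0.037 0.001 0.001 0.32; 0 0 0 0.037 0.001 0.001 0.15; 0 0 0 0.037 0.001 0.001 0.05; 0 0 0 0.037 0.001 0.001 0.05; 0 0 0 0.037 0.001 0.001 0.05; 0 0 0 0.037 0.001 0.001 0.05"

```text
clock: 12.82
tcp_pos: [0.6177, -0.0195, 0.0294]
orientation: [0.075, 1.569, -0.075]
contact_force: [0.4, -0.2, 1.0]
grip_width: 0.0123
```

Call:
apply_moves:
  series: "0 0 0 -0.01 0 0 0.05; 0 0 0 -0.025 0 0 0.05; 0 0 0 -0.05 0 0 0.05; 0 0 0 -0.09 0 0 0.05; 0 0 0 -0.13 0 0 0.05; 0 0 0 -0.145 -0.02 -0.006 0.05; 0 0 0 -0.145 -0.06 -0.02 0.05; 0 0 0 -0.145 -0.11 -0.035 0.05; 0 0 0 -0.145 -0.16 -0.05 0.05; 0 0 0 -0.145 -0.21 -0.067 0.05; 0 0 0 -0.145 -0.26 -0.083 0.05; 0 0 0 -0.145 -0.31 -0.1 0.05"

```text
clock: 14.32
tcp_pos: [0.4862, -0.3207, 0.1743]
orientation: [0.076, 1.57, -0.076]
contact_force: [-0.1, 0.2, -0.1]
grip_width: 0.0124
```

Call:
apply_moves:
  series: "0 0 0 0 -0.03 -0.01 0.05; 0 0 0 0.01 -0.048 -0.014 0.05; 0 0 0 0.02 -0.048 -0.014 0.05; 0 0 0 0.02 -0.048 -0.014 0.05"

```text
clock: 14.82
tcp_pos: [0.4693, -0.3638, 0.1532]
orientation: [0.076, 1.572, -0.074]
contact_force: [0.5, 0.1, 0.1]
grip_width: 0.0125
```

```bash
python3 - <<'E'
from h import *
o=get_obs();print(o['clock'],o['tcp_pos'],o['contact_force'],o['grip_width'])
cv2.imwrite("pics/w10.png",grab_frame("wrist"))
E
```

```text
14.825 [ 0.46925378 -0.36376722  0.15316842] [0.49235752 0.08707972 0.09015064] 0.012545796813851387
```

View pics/w10.png

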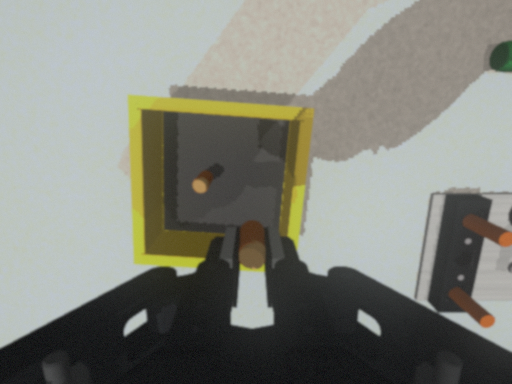

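Call:
apply_moves:
  series: "0 0 0 0.03 0 0 0.05; 0 0 0 0.07 0 0 0.05; 0 0 0 0.1 0 0 0.05; 0 0 0 0.11 0 0 0.05; 0 0 0 0.11 0 0 0.05; 0 0 0 0.11 0 0 0.3; 0 0 0 0.11 0 0 0.3; 0 0 0 0.09 0 0 0.3; 0 0 0 0.06 0 0 0.3; 0 0 0 0.02 0 0 0.3; 0 0 0 0 0 0 0.3; 0 0 0 0 0 0 0.3"

```text
clock: 16.38
tcp_pos: [0.4708, -0.3657, 0.1563]
orientation: [0.074, 1.566, -0.076]
contact_force: [-0.1, 0.4, -1.0]
grip_width: 0.0258
```

```bash
python3 - <<'E'
from h import *
o=get_obs();print(o['clock'],o['tcp_pos'],o['contact_force'],o['grip_width'])
cv2.imwrite("pics/w11.png",grab_frame("wrist"))
E
```

```text
16.375 [ 0.47081096 -0.36565023  0.15626024] [-0.11456968  0.41157182 -0.95346358] 0.025812450541727275
```

View pics/w11.png

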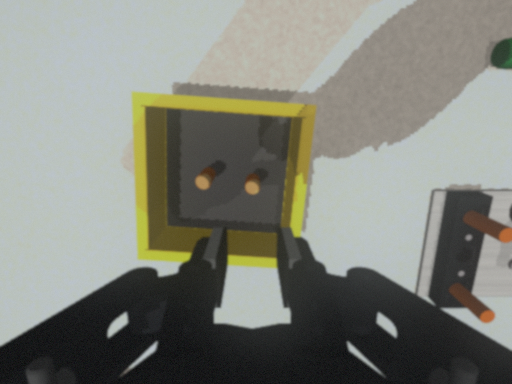

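Call:
apply_moves:
  series: "0 0 0 -0.02 0.03 0.008 0.4; 0 0 0 -0.045 0.07 0.018 0.4; 0 0 0 -0.045 0.12 0.03 0.4; 0 0 0 -0.045 0.17 0.045 0.4; 0 0 0 -0.045 0.22 0.058 0.4; 0 0 0 -0.045 0.26 0.068 0.4; 0 0 0 -0.045 0.286 0.074 0.4; 0 0 0 -0.045 0.286 0.074 0.4; 0 0 0 -0.045 0.286 0.074 0.4"

```text
clock: 17.55
tcp_pos: [0.57, -0.0885, 0.1984]
orientation: [0.075, 1.571, -0.077]
contact_force: [0.0, 0.3, -0.4]
grip_width: 0.0341
```

```bash
python3 - <<'E'
from h import *
o=get_obs();print(o['clock'],o['tcp_pos'],o['contact_force'],o['grip_width'])
c=cam("wrist");np.save("w12.npy",c,allow_pickle=True);a=grab_frame("wrist");cv2.imwrite("pics/w12.png",a);
x,y,yaw=np.load("car.npy")
f=lambda p:proj(c,R.from_euler('z',yaw).apply(p)+[x,y,0]).round(1)
print({k:f(k) for k in [(-.04,.072,.068),(-.04,-.072,.068),(.04,-.072,.068),(-.027,0,.102),(.027,0,.102),(-.042,0,.017)]})
print(blobs(a,(100,400,50,384)))
print(totool(np.array([x,y,.074])-get_obs()['tcp_pos']))
E
```

```text
17.55 [ 0.57000185 -0.08854716  0.19841478] [ 0.03313938  0.2653909  -0.44862718] 0.034055911305207597
{(-0.04, 0.072, 0.068): array([331.3, 143.2]), (-0.04, -0.072, 0.068): array([173.9, 143.3]), (0.04, -0.072, 0.068): array([179.5, 225.2]), (-0.027, 0, 0.102): array([252.7, 163.5]), (0.027, 0, 0.102): array([252.7, 225.5]), (-0.042, 0, 0.017): array([252.5, 136.6])}
{'orange': [((np.float64(174.34), np.float64(143.75)), 170), ((np.float64(330.97), np.float64(142.85)), 145), ((np.float64(180.08), np.float64(225.03)), 127)], 'pale': [], 'blue': [((np.float64(250.5), np.float64(135.5)), 256)]}
[0.12470714 0.00152689 0.00123943]
```

View pics/w12.png

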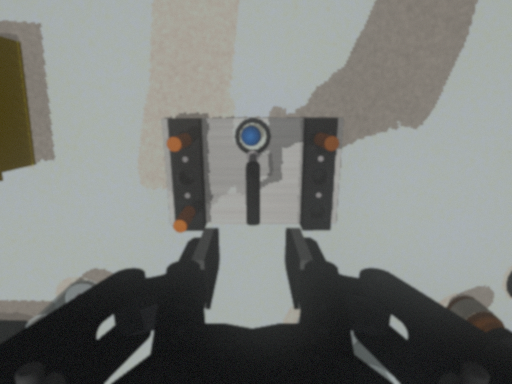

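The carrier pose from earlier projects to within 1 px of the tops and the handle ends, so it hasn't moved. Next I'll measure the window from the scene and top views.

```bash
python3 - <<'E'
from h import *
a=cv2.imread("pics/top0.png");cv2.imwrite("pics/wt.png",cv2.resize(a[160:235,110:170],None,fx=8,fy=8,interpolation=cv2.INTER_NEAREST))
a=cv2.imread("pics/scene0.png");cv2.imwrite("pics/ws.png",cv2.resize(a[160:260,365:420],None,fx=6,fy=6,interpolation=cv2.INTER_NEAREST))
E
```

```text
(no output)
```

View pics/wt.png

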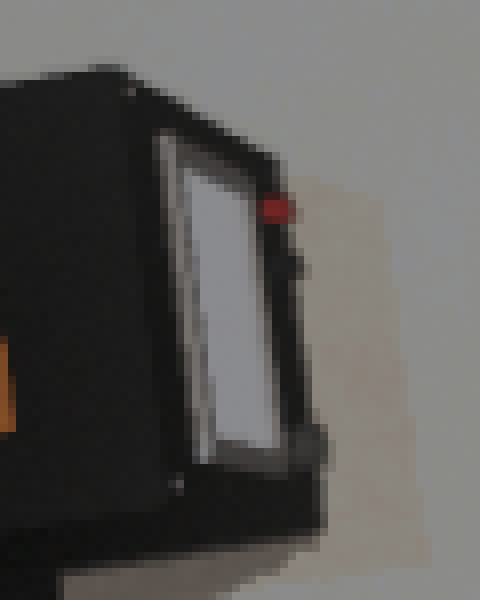

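View pics/ws.png

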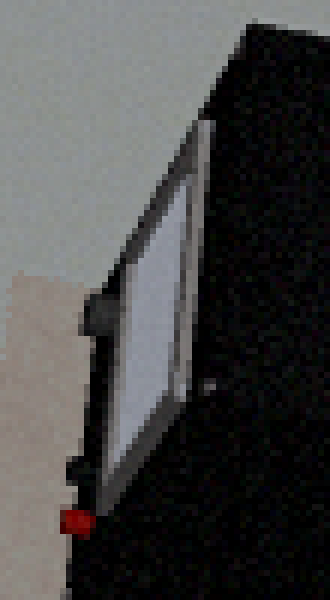

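```bash
python3 - <<'E'
from h import *
t=cam("top");s=cam("scene")
T=np.array([(183,170),(250,193),(280,448),(206,438)])/8+[110,160]-.0
S=np.array([(187,180),(130,262),(113,467),(180,388)])/6+[365,160]
n=["top far? ","bot","bot","top"]
# top corners: T0:+x top, T1:+x bottom, T2:-x bottom, T3:-x top ; S: S0 -x top, S1 -x bottom, S2 +x bottom, S3 +x top
X=[]
for p,q in zip(T,[S[3],S[2],S[1],S[0]]):
    x,r=tri([ray(t,p),ray(s,q)]);X.append(x);print(p,q,x.round(4),np.round(r,4))
print("mean",np.mean(X,0))
for p,q,z in zip(T,[S[3],S[2],S[1],S[0]],[.215,.115,.115,.215]): print(onz(t,p,z).round(4),onz(s,q,z).round(4))
E
```

```text
[132.875 181.25 ] [395.         224.66666667] [0.5812 0.4528 0.207 ] [0.0037 0.0037]
[141.25  184.125] [383.83333333 237.83333333] [0.5833 0.4477 0.1268] [0.0036 0.0036]
[145. 216.] [386.66666667 203.66666667] [0.4769 0.4315 0.1146] [0.0019 0.0019]
[135.75 214.75] [396.16666667 190.        ] [0.4765 0.4377 0.1929] [0.0009 0.0009]
mean [0.52947635 0.44242419 0.16032986]
[0.5807 0.4467 0.215 ] [0.5844 0.4553 0.215 ]
[0.5856 0.4473 0.115 ] [0.576  0.4526 0.115 ]
[0.4772 0.4295 0.115 ] [0.4764 0.4333 0.115 ]
[0.475  0.4324 0.215 ] [0.4916 0.4343 0.215 ]
```

Window centre comes out at about (0.530, 0.441, 0.160), within 5 mm of the 0.165 given, and the normal is turned about 8° from world y. Going down on the handle.

Call:
apply_moves:
  series: "0 0 0 0.03 0.001 0.001 0.4; 0 0 0 0.07 0.0015 0.0012 0.4; 0 0 0 0.1 0.0015 0.0012 0.4; 0 0 0 0.115 0.0015 0.0012 0.4; 0 0 0 0.123 0.0015 0.0012 0.4; 0 0 0 0.123 0.0015 0.0012 0.4; 0 0 0 0.123 0.0015 0.0012 0.4"
  force: 60

```text
clock: 18.48
tcp_pos: [0.573, -0.0863, 0.0772]
orientation: [0.075, 1.568, -0.075]
contact_force: [-0.1, 0.2, -0.4]
grip_width: 0.0342
```

```bash
python3 - <<'E'
from h import *
o=get_obs();print(o['clock'],o['tcp_pos'],o['contact_force'],o['grip_width'])
a=grab_frame("wrist");cv2.imwrite("pics/w13.png",a)
t=cam("top")
for p in [(128,171),(132.4,220.4),(20+470/4.5,140+128/4.5),(20+335/4.5,140+148/4.5),(20+330/4.5,140+400/4.5)]: print(onz(t,p,.285).round(4))
E
```

```text
18.475 [ 0.57299815 -0.08627602  0.07724941] [-0.07159862  0.1621763  -0.43511812] 0.03416554948853634
[0.6014 0.4421 0.285 ]
[0.4541 0.4215 0.285 ]
[0.609  0.4531 0.285 ]
[0.594  0.5421 0.285 ]
[0.4273 0.5351 0.285 ]
```

View pics/w13.png

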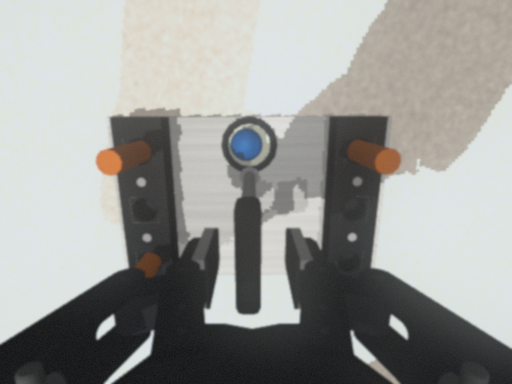

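Call:
apply_moves:
  series: "0 0 0 0.003 -0.0015 -0.0015 0.3; 0 0 0 0.003 -0.0015 -0.0015 0.25; 0 0 0 0.003 -0.0015 -0.0015 0.2; 0 0 0 0.003 -0.0015 -0.0015 0.16; 0 0 0 0.003 -0.0015 -0.0015 0.12; 0 0 0 0.003 -0.0015 -0.0015 0.05; 0 0 0 0.003 -0.0015 -0.0015 0.05; 0 0 0 0.003 -0.0015 -0.0015 0.05; 0 0 0 0.003 -0.0015 -0.0015 0.05"
  force: 60

```text
clock: 19.65
tcp_pos: [0.5707, -0.0875, 0.0735]
orientation: [0.075, 1.569, -0.075]
contact_force: [-1.6, -0.1, 5.4]
grip_width: 0.0112
```

```bash
python3 - <<'E'
from h import *
o=get_obs();print(o['clock'],o['tcp_pos'],o['contact_force'],o['moment'],o['grip_width'],o['joints'])
a=grab_frame("wrist");cv2.imwrite("pics/w14.png",a)
E
```

```text
19.65 [ 0.57072596 -0.08750002  0.07345239] [-1.58437956 -0.12693923  5.415654  ] [-0.11130957  0.26217791  0.1095553 ] 0.011196229496401216 [-0.36596431  0.5756369   0.54627094  1.94675438 -0.43450898  0.73659893
  1.91167256]
```

View pics/w14.png

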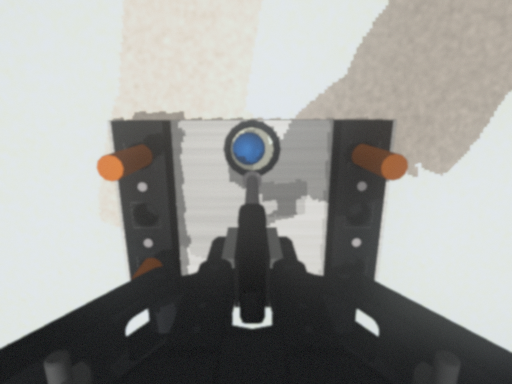

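Firm grip with the ball still in its pocket. Lifting gently.

Call:
apply_moves:
  series: "0 0 0 -0.002 0 0 0.05; 0 0 0 -0.006 0 0 0.05; 0 0 0 -0.012 0 0 0.05; 0 0 0 -0.02 0 0 0.05; 0 0 0 -0.03 0 0 0.05; 0 0 0 -0.04 0 0 0.05; 0 0 0 -0.048 0 0 0.05; 0 0 0 -0.054 0 0 0.05; 0 0 0 -0.058 0 0 0.05; 0 0 0 -0.06 0 0 0.05; 0 0 0 -0.06 0 0 0.05; 0 0 0 -0.06 0 0 0.05"

```text
clock: 21.2
tcp_pos: [0.5705, -0.0874, 0.133]
orientation: [0.075, 1.57, -0.075]
contact_force: [-0.3, -0.1, -6.1]
grip_width: 0.0111
```

```bash
python3 - <<'E'
from h import *
o=get_obs();print(o['clock'],o['tcp_pos'],o['contact_force'],o['moment'],o['grip_width'],o['joints'])
a=grab_frame("wrist");cv2.imwrite("pics/w15.png",a)
a=grab_frame("scene");cv2.imwrite("pics/s15.png",cv2.resize(a[80:230,90:280],None,fx=4,fy=4,interpolation=cv2.INTER_CUBIC))
E
```

```text
21.2 [ 0.57047748 -0.08738885  0.13303681] [-0.33279891 -0.13734069 -6.10412792] [ 0.02415416 -0.01172877  0.04568771] 0.011135622386922396 [-0.4152346   0.49205244  0.60653888  1.91442258 -0.36745668  0.8472051
  1.85825899]
```

View pics/w15.png

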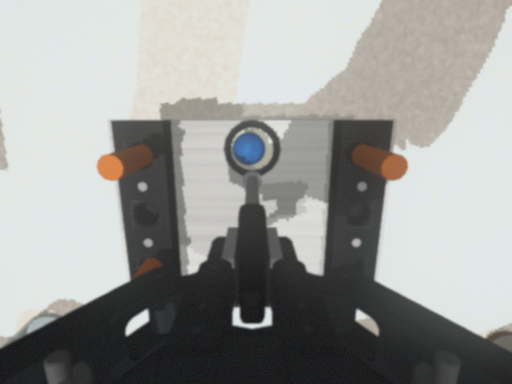

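View pics/s15.png

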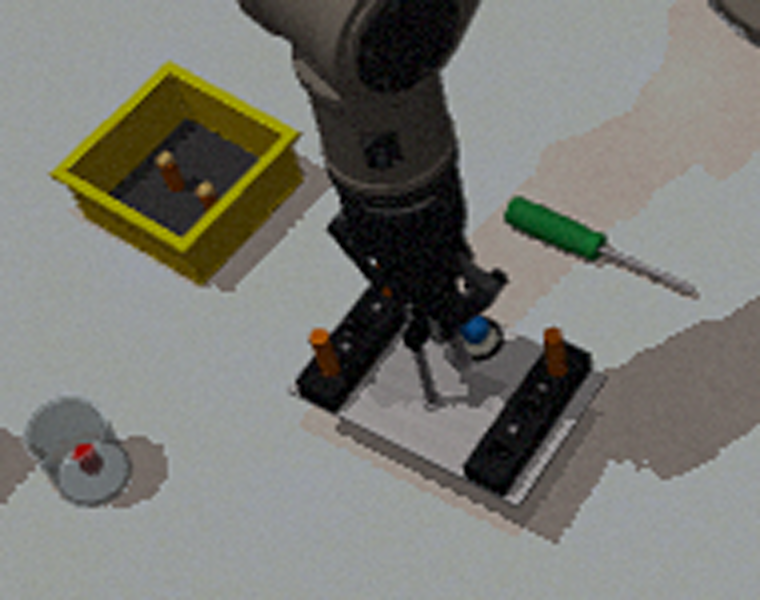

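Call:
apply_moves:
  series: "0 0 0 -0.003 0 0 0.05; 0 0 0 -0.01 0.002 0 0.05; -0.01 0 0 -0.02 0.006 -0.001 0.05; -0.02 0 0 -0.032 0.013 -0.002 0.05; -0.04 0 0 -0.045 0.023 -0.003 0.05; -0.06 0 0 -0.058 0.036 -0.005 0.05; -0.08 0 0 -0.07 0.051 -0.007 0.05; -0.1 0 0 -0.079 0.068 -0.01 0.05; -0.12 0 0 -0.085 0.087 -0.013 0.05; -0.14 0 0 -0.088 0.107 -0.016 0.05; -0.16 0 0 -0.0885 0.127 -0.019 0.05; -0.18 0 0 -0.0885 0.147 -0.022 0.05"

```text
clock: 22.8
tcp_pos: [0.5625, 0.0626, 0.2215]
orientation: [-0.067, 1.57, 0.067]
contact_force: [0.2, -0.0, -5.8]
grip_width: 0.011
```

```bash
python3 - <<'E'
from h import *
o=get_obs();print(o['clock'],o['tcp_pos'],o['contact_force'],o['grip_width'],o['joints'])
Rt=R.from_rotvec(o['orientation']).as_matrix();print(Rt.round(3))
a=grab_frame("wrist");cv2.imwrite("pics/w16.png",a)
a=grab_frame("scene");cv2.imwrite("pics/s16.png",a);a=grab_frame("top");cv2.imwrite("pics/t16.png",a)
E
```

```text
22.8 [0.56252674 0.0625659  0.22148517] [ 0.20600099 -0.02591307 -5.82000096] 0.011018310827253484 [-0.69629198  0.3462481   0.60172182  1.86202427 -0.22982788  1.00315755
  1.65905401]
[[-0.001 -0.086  0.996]
 [-0.     0.996  0.086]
 [-1.    -0.    -0.001]]
```

View pics/s16.png

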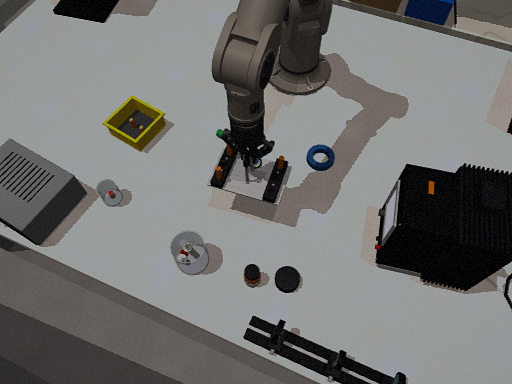

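View pics/t16.png

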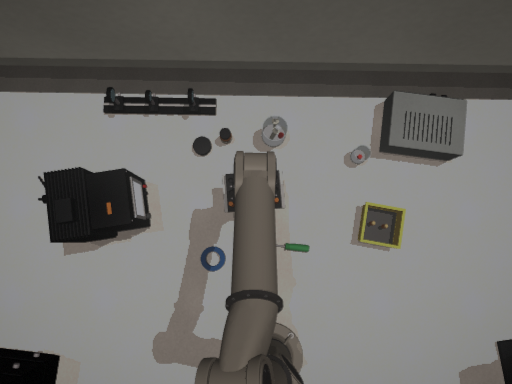

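View pics/w16.png

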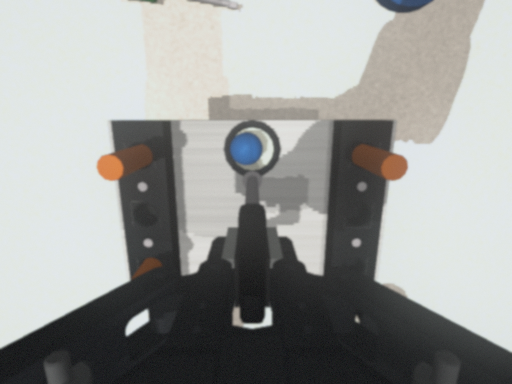

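Call:
apply_moves:
  series: "-0.005 0 0 0 0.004 0 0.05; -0.01 0 0 0 0.012 0.001 0.05; -0.02 0 0 0 0.024 0.001 0.05; -0.03 0 0 0 0.04 0.002 0.05; -0.04 0 0 0 0.059 0.002 0.05; -0.05 0 0 0 0.079 0.003 0.05; -0.055 0 0 0 0.099 0.004 0.05; -0.055 0 0 0 0.119 0.005 0.05; -0.055 0 0 0 0.136 0.006 0.05; -0.055 0 0 0 0.149 0.006 0.05; -0.055 0 0 0 0.157 0.007 0.05; -0.055 0 0 0 0.16 0.007 0.05"

```text
clock: 24.45
tcp_pos: [0.5564, 0.2213, 0.2218]
orientation: [-0.11, 1.568, 0.109]
contact_force: [-0.3, -0.5, -6.4]
grip_width: 0.011
```

```bash
python3 - <<'E'
from h import *
o=get_obs();print(o['clock'],o['tcp_pos'],o['contact_force'],o['grip_width'],o['joints'])
Rt=R.from_rotvec(o['orientation']).as_matrix();print(Rt.round(3))
a=grab_frame("wrist");cv2.imwrite("pics/w17.png",a)
a=grab_frame("scene");cv2.imwrite("pics/s17.png",cv2.resize(a[120:300,240:480],None,fx=3.2,fy=3.2,interpolation=cv2.INTER_CUBIC))
a=grab_frame("top");cv2.imwrite("pics/t17.png",cv2.resize(a[140:270,100:300],None,fx=3.8,fy=3.8,interpolation=cv2.INTER_CUBIC))
E
```

```text
24.45 [0.55639059 0.22127495 0.22175713] [-0.31215986 -0.52790701 -6.40979838] 0.01100803487957007 [-0.89552896  0.39591252  0.54184758  1.78297898 -0.23431688  1.02711553
  1.44438106]
[[ 0.    -0.139  0.99 ]
 [-0.     0.99   0.139]
 [-1.    -0.     0.   ]]
```

View pics/s17.png

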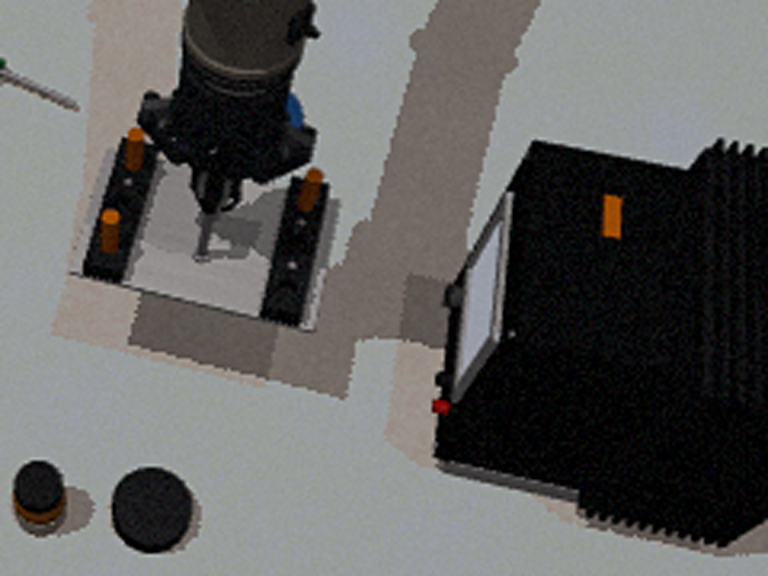

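View pics/t17.png

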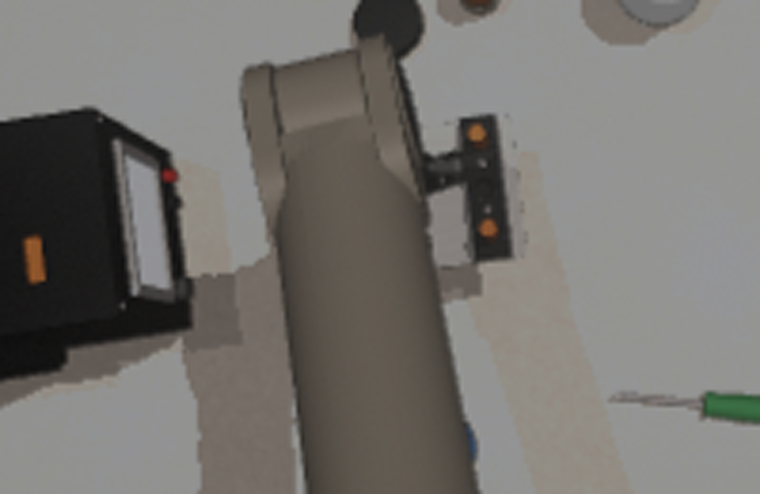

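View pics/w17.png

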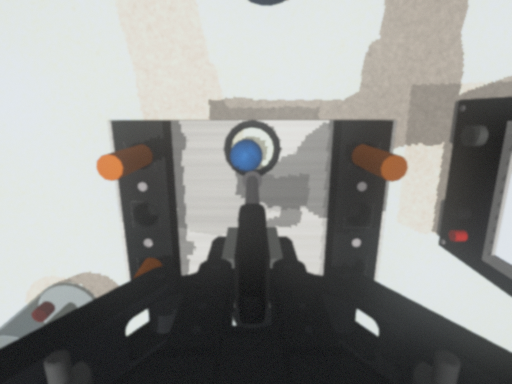

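Call:
apply_moves:
  series: "0 0 0 0 0.002 0 0.05; 0 0 0 0 0.006 0 0.05; 0 0 0 0 0.012 0.001 0.05; 0 0 0 0 0.019 0.001 0.05; 0 0 0 0 0.027 0.001 0.05; 0 0 0 0 0.034 0.002 0.05; 0 0 0 0 0.039 0.002 0.05; 0 0 0 0 0.042 0.002 0.05; 0 0 0 0 0.043 0.002 0.05; 0 0 0 0 0.043 0.002 0.05"

```text
clock: 25.85
tcp_pos: [0.5524, 0.2637, 0.2218]
orientation: [-0.109, 1.568, 0.109]
contact_force: [-0.7, 1.5, -5.6]
grip_width: 0.0113
```

```bash
python3 - <<'E'
from h import *
o=get_obs();print(o['clock'],o['tcp_pos'],o['contact_force'],o['grip_width'])
c=cam("wrist");np.save("w18.npy",c,allow_pickle=True)
a=grab_frame("wrist");cv2.imwrite("pics/w18.png",a)
# predicted window corners
Rw=R.from_euler('z',8,degrees=True)
for y in (.055,-.055):
    for z in (.05,-.05):
        # window x axis = (-sin8,cos8): world->; y = left of x
        x=np.array([-.139,.990,0]);yy=np.array([-.990,-.139,0])
        print(y,z,proj(c,np.array([.530,.441,.165])+yy*y+[0,0,z]).round(1))
a=grab_frame("scene");cv2.imwrite("pics/s18.png",cv2.resize(a[120:300,240:480],None,fx=3.2,fy=3.2,interpolation=cv2.INTER_CUBIC))
E
```

```text
25.85 [0.55238997 0.26370783 0.22179376] [-0.69155817  1.45609195 -5.6496039 ] 0.01130731458601156
0.055 0.05 [608.3 140.3]
0.055 -0.05 [468.  129.1]
-0.055 0.05 [550.3 326.3]
-0.055 -0.05 [445.2 250.8]
```

View pics/w18.png

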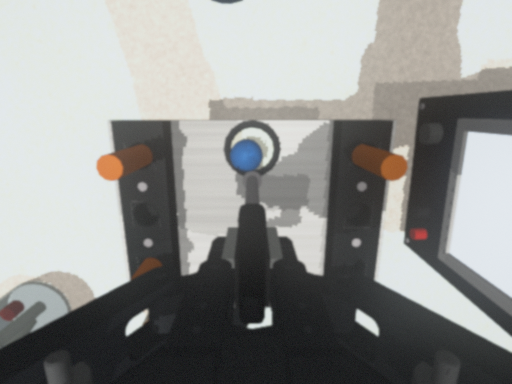

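View pics/s18.png

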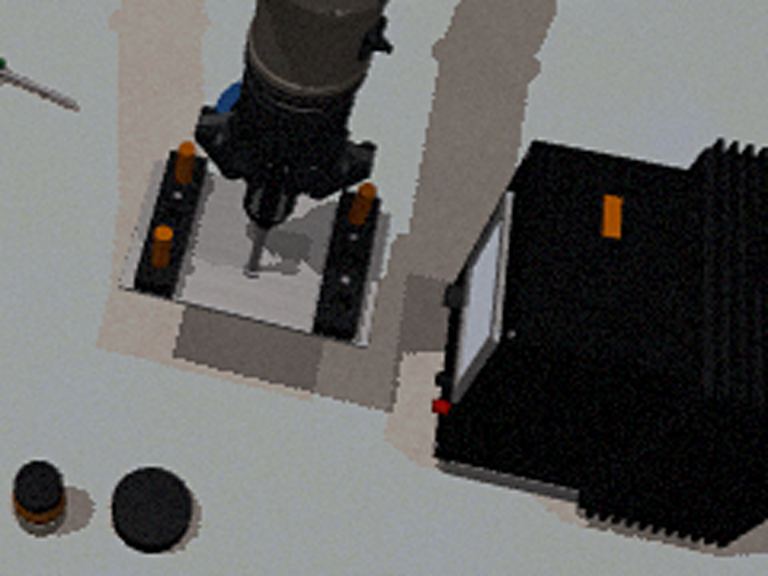

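Call:
apply_moves:
  series: "0 0 0 0 0.001 0 0.05; 0 0 0 0 0.004 0 0.05; 0 0 0 0 0.009 0.001 0.05; 0 0 0 0 0.015 0.001 0.05; 0 0 0 0 0.02 0.002 0.05; 0 0 0 0 0.023 0.002 0.05; 0 0 0 0 0.025 0.002 0.05; 0 0 0 0 0.026 0.002 0.05; 0 0 0 0 0.026 0.002 0.05; 0 0 0 0 0.026 0.002 0.05; 0 0 0 0 0.026 0.002 0.05; 0 0 0 0 0.026 0.002 0.05"

```text
clock: 27.45
tcp_pos: [0.5507, 0.2898, 0.2218]
orientation: [-0.109, 1.568, 0.109]
contact_force: [-0.1, 0.0, -5.7]
grip_width: 0.0114
```

```bash
python3 - <<'E'
from h import *
o=get_obs();print(o['clock'],o['tcp_pos'],o['orientation'],o['contact_force'],o['grip_width'],abs(o['qvel']).max())
c=cam("wrist");a=grab_frame("wrist");cv2.imwrite("pics/w19.png",a)
s=cam("scene");b=grab_frame("scene");cv2.imwrite("pics/s19f.png",b);cv2.imwrite("pics/s19.png",cv2.resize(b[120:300,240:480],None,fx=3.2,fy=3.2,interpolation=cv2.INTER_CUBIC))
B=blobs(a,(50,460,80,300));print(B);print(blobs(b,(240,400,120,260),8))
x=np.array([-.139,.990,0]);yy=np.array([-.990,-.139,0])
for y in (.055,-.055): print(proj(c,np.array([.530,.441,.115])+yy*y).round(1))
d=np.array([*o['tcp_pos'][:2],0])-[.530,.441,0];print("win x,y",d@x,d@yy,"ball z at .165:",onz(c,B['blue'][0][0],.165))
w=cv2.imread("pics/top0.png"); b2=grab_frame("top");cv2.imwrite("pics/t19.png",b2)
E
```

```text
27.45 [0.55073701 0.28984072 0.22181985] [-0.10918593  1.56805297  0.10922692] [-0.08694884  0.02187371 -5.65518331] 0.011423775038218698 0.001038092485512091
{'orange': [((np.float64(110.48), np.float64(166.88)), 525), ((np.float64(393.39), np.float64(166.78)), 595)], 'pale': [], 'blue': [((np.float64(245.42), np.float64(155.45)), 741)]}
{'orange': [((np.float64(308.0), np.float64(168.79)), 19), ((np.float64(301.11), np.float64(195.72)), 18)], 'pale': [], 'blue': [((np.float64(314.74), np.float64(151.28)), 146)]}
[436.7 126.6]
[417.2 248.8]
win x,y -0.15253012962982482 0.0004814988801488855 ball z at .165: [0.51388019 0.28057604 0.165     ]
```

View pics/w19.png

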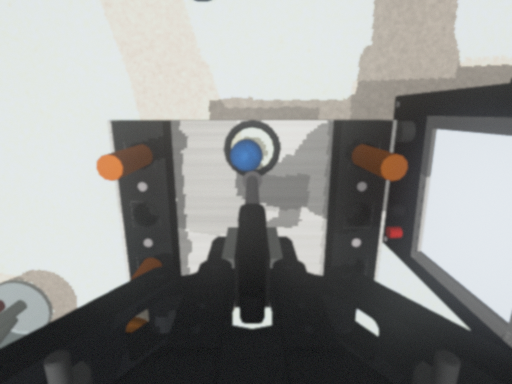

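View pics/s19f.png

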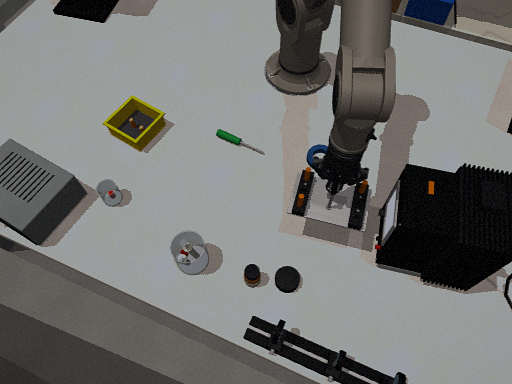

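View pics/s19.png

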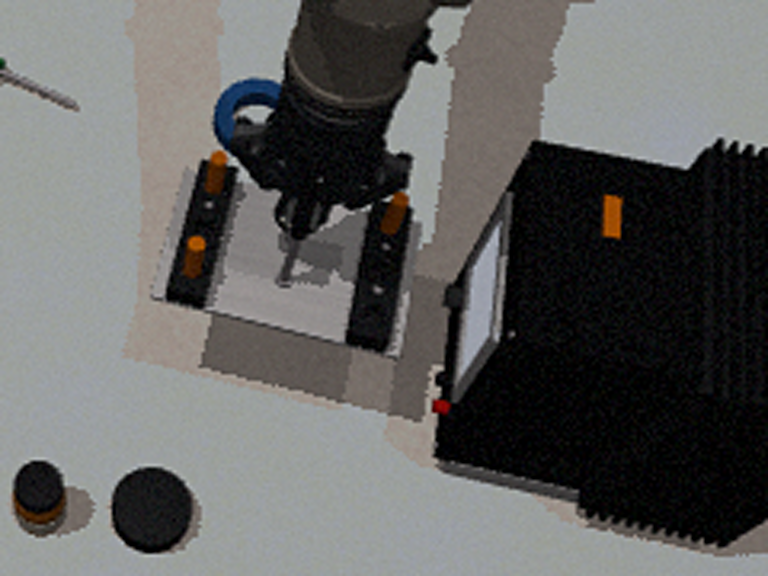

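```bash
python3 - <<'E'
from h import *
a=cv2.imread("pics/w14.png");print(blobs(a,(50,460,80,300)))
print(hand_in()); o=get_obs();print(o['clock'],o['tcp_pos'],o['contact_force'])
E
```

```text
{'orange': [((np.float64(392.7), np.float64(166.02)), 537), ((np.float64(110.96), np.float64(167.24)), 540)], 'pale': [], 'blue': [((np.float64(248.39), np.float64(148.05)), 709)]}
the job is handed in; nothing more can be done
None
the job is handed in; nothing more can be done
```

I pulled both snapped rods and stood them in the yellow tub. I then lifted the carrier by its bow handle, took it to the light box and handed in after about 27.5 s with the carrier still held. The hand-in reported no verdict.

**Last checks before handing in:**
- **Position:** by the arm's pose, the carrier's middle was 15.3 cm out from the window and under 1 mm off its centre line. The wrist view's window corners agreed with my estimate to about 3 mm when I checked 2.6 cm before the final position.
- **Ball height:** about 0.165 m, level with the window's middle. I worked this out from the arm's height (tool tip at 0.222 m), not from a separate camera measurement.
- **Level and still:** the rod tops sat within 1 px of where they were in the wrist view on the bench, so there was no visible tilt. Joint speeds were about 0.001 rad/s.
- **Ball:** still in its pocket, but it had rolled about 5 mm off centre, against the 13 mm allowed.
- **Rods and bench:** both snapped rods were in the tub, standing upright rather than lying, and the three whole rods were in their sockets. The other things on the bench looked unmoved by eye in the scene picture.
- **Contact:** I saw no contact with the light box. The wrist force was just the carrier's weight, about 5.7 N.

**Disagreement:** the window's middle came out at about 0.160 m from the two fixed cameras, against the stated 0.165 m. I used the stated height.

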